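# Pack and bolt the bottle transport carrier

## Task

Pack the transport carrier: stand the 78 mm amber bottle upright in the lane first, then the white spacer block behind it with its grip fin up and lengthwise, and push the pair in under the hood until the stiff backstop hidden there has given a few millimetres, not more than about a centimetre and a half. Then lift the bolt's knob clear of its notch, slide the bolt right across the mouth into the eye on the far side, and let the knob drop into the second notch. Leave the other things on the bench where they are.

Things in the scene. Friction and masses are not known exactly. Their poses are not given: they have to be found in the camera images.
- carrier: Grey and aluminium carrier fixed to the bench. Origin: underside, middle of the lane's mouth; x along the lane from mouth to closed end, y to the side with the bolt, z up (all 'carrier' values below). Lane floor z = 6 mm, from x = -30 to 200 mm; 56 mm wide between walls (inner faces y = +-28 mm, 6 mm thick, tops z = 36 mm, from x = 26 mm on).
- hood_edge (a point): Middle of the hood's front edge, on its top. Hood: carrier x = 125 to 206, y = +-34 mm, clear up to z = 90 inside, top z = 94 mm. The bottle must be set down in front of it and pushed in, until its axis is 105 to 170 mm and the spacer's centre 48 to 115 mm in from the mouth.
- backstop (a joint): How far (m) the plate hidden under the hood has been pushed back; 0 at the start, at most 0.030. Its face starts somewhere between carrier x = 138 and 158 mm: not told, must be felt. No spring: it yields stiffly at 7 N (8 to 9 N at 50 to 100 mm/s) and stays where pushed. Wanted at the end: 1.5 to 16 mm.
- far_eye (a point): Centre of the square eye across the mouth that receives the bolt (carrier x = 12, y = -28 to -44 mm, opening 18 mm). Two more eyes guide the bolt at y = 28 to 46 and 112 to 130 mm; all span x = -2 to 26 mm, tops z = 45 mm. Same axes as the carrier.
- shut_notch (a point): Middle of the notch for the shut bolt, on the rail (carrier x = 28 to 37, y = 150 mm, rail top z = 24.5 mm). The notch for the drawn bolt is at y = 220 mm. Both are 16 mm wide, with a ridge 9 mm higher between and beside them. Base plate under bolt and rail: x -12 to 78, y 40 to 246, top z = 6 mm.
- bottle_mid (a point): Centre, half-way up, of the amber bottle with white cap, 78 mm tall, body 44 mm across and 69 mm high, 0.10 to 0.19 kg. z up. It is the largest of the amber bottles.
- spacer_mid (a point): Centre of the white spacer block, 34 mm above its underside. Block 60 long (its x) x 48 wide (its y) x 34 mm high; on top a central grip fin 40 long x 14 thick (along y) x 34 mm high, top 68 mm above the underside. 0.24 to 0.39 kg. Either end may lead. Pushed by the fin it digs in; pushed low on its rear face it slides.
- bolt_knob (a point): Centre of the 20 mm black ball knob of the loose steel bolt, on a side arm 40 mm from the rod axis towards carrier +x, level in its notch. Lifting it 17 to 22 mm turns the bolt about the rod axis (knob comes 4 to 7 mm back to the rod) and clears the ridge; then it slides 70 mm along carrier -y. Start near carrier (52, 220, 29) mm; shut: y near 150, z below 36 mm.
- bolt_tip (a point): Free end of the bolt's rod (12 mm thick, 190 mm from the arm towards carrier -y). Drawn: near carrier y = 30 mm, clear of the lane; shut: near y = -40 mm, in the far eye (below -32 mm counts).
- bottle: The same bottle; origin at the centre of its underside.
- spacer: The same spacer; origin at the centre of its underside.
- bolt: The same bolt; origin on the rod axis where the arm leaves it; x along the arm, y along the rod away from the tip.
- stain: Bystander: smaller amber bottle with blue cap, 38 mm across, 70 mm tall; origin under its centre. Not to be moved.
- cup: Bystander: specimen cup with lid, 66 mm across, 70 mm tall; origin under its centre. Not to be moved.
- pen: Bystander: lying marker, 138 mm long; origin under its centre. Not to be moved.
- pad: Bystander: note pad, 76 x 77 x 10 mm; origin under its centre. Not to be moved.
Not all that is in view belongs to the job. What is shaped like the spacer but green or purple is not meant.

How it is judged:
By the outcome, as a careful person would: the job done as asked, in the order asked, and still so for the second after the job is handed in, with the robot touching nothing.
It also fails if it takes over 72 s, if anything falls off the work surface, if the arm or the gripper's body presses on something with over 40 N, if the wrist force passes 120 N, or if a joint passes its speed limit or range.

## Robot

A 6-joint arm with a two-finger parallel gripper is mounted at the origin on a cart in front of the work surface, level with it; the furniture and walls round the work are solid. World frame = base frame: x ahead of the robot, y to its left, z up, the work surface at z = 0. Lengths are in m, angles in rad, forces in N, time in s.
With the tool pointing down it reaches from about 0.425 to 0.95 m from the base axis. Payload 3.5 kg.
Tool frame: the origin (TCP) lies at the very end of the fingers, on their centre line; the grasp point (between the pads) lies 19 mm behind it (ctrl.grip_point_offset is the distance from the TCP to the grasp point, in m); z points along the fingers, y is the line along which they close (so a half turn about z gives the same grasp; the last joint's range is limited). The gripper opens to 85 mm and grips with 20 to 120 N. Pads are 22 mm wide; open, the fingers measure 114 mm over their backs; the gripper's body (76 mm by 85 mm) begins 54 mm behind the grasp point. The pads swing forward as they close: fully open they stand 13 mm farther back than shut.
Start: joints at [1.05, 0.286, 1.577, -0, 1.279, -0.15], TCP at [0.245, 0.629, 0.231] pointing down, gripper open.
Joint ranges: [-2.77, 2.77], [-0.9, 2.22], [0.21, 2.48], [-1.53, 4.67], [0.24, 2.81], [-2.84, 2.84]. Speed limits (rad/s): [2.79, 2.79, 3.14, 3.14, 3.14, 3.14].

## Interface

Orientations are given as a unit quaternion [x, y, z, w].
In Python, from plant import ctrl gives the robot as it stands. The module is installed in compiled form; this text tells all that it offers.
- The arm moves only by the shell command python3 -m pendant 'ROWS' [OPENING] [FORCE]. ROWS is JSON, a list of rows, each an object of numbers: "dx", "dy", "dz": the shift along the tool's x, y, z in cm; "twist": the turn about the tool's z in degrees. A call has 1 to 10 rows; each row is the pose to reach, as a shift and turn from the pose commanded when the call began, along the tool's axes at that moment; what a row does not reach only later rows make up. A row lasts 1/8 s, in which the tool goes at most 62.5 mm and 10.7 degrees, less where a joint would pass 70% of its speed; a pose out of reach is approached as far as the arm can. A call with a gripper value outside its range is refused whole. OPENING is the opening in per cent of the stroke, from 0 (shut) to 100 (fully open), set as the call begins (- or left out, the last holds). The fingers move at their own pace and stop on an object; FORCE is the grip in N (left out, the last holds). Time passes only in rows, so rows that repeat a pose let the fingers close. It gives the time, the measured TCP pose, the force, the opening and the grip force at its end, in the units of the state.
- ctrl.get_state(): the state, without advancing time (a new reading comes with each control period).
- ctrl.read_camera(name): name is "scene" or "top"; returns a dict with "img" (400x640x3 uint8, red, green, blue), "depth" (400x640 float32, m along the optical axis (not along the pixel's ray), 0 where there is no reading), "camera_matrix" (3x3 intrinsics, pixels), "xyz" and "rotation" of the camera in the world. Camera axes: x right, y up, looking along -z (the intrinsics and any distortion apply to the point x, -y, -z); pixel columns grow to the right and rows downward; lengths in m; the calibration is good to about 2 mm. A picture is of the moment at which its call begins.
- ctrl.sign_off(): hands the job in; it is judged then, once.
The state is a dict: "time": time; "qpos": joint angles; "dq": joint speeds; "joint_efforts": joint torques, N m; "eef_pos": TCP position; "tcp_rot": TCP orientation; "contact_force": force on the tool from outside, world axes, zero at the start; "wrist_torque": the same for the moment, N m; "opening": opening from 0.0 (shut) to 1.0 (fully open); "finger_force": force on a finger pad.
Only numpy, scipy, OpenCV 4.12 (cv2) and the standard library are available. Lean on these libraries where they do the work, as an engineer would, in place of code of your own. Each camera call takes 0.05 s, during which the arm holds its last target. There are 200 camera calls.

## Working session

There is one attempt and no reset: what is moved stays moved. The work goes in short steps, Python scripts to look and compute and a shell command to move; the robot and the scene stay as the last step left them, time stands still between calls to the robot, and variables do not carry over. Pictures are saved under pics/ and viewed, at most 10 in all, crops included, and the job is handed in when it is done.

```bash
mkdir -p pics
cat > h.py <<'E'
import numpy as np, cv2
from plant import ctrl
from scipy.spatial.transform import Rotation as R
def cam(name):
    c=ctrl.read_camera(name); K=c["camera_matrix"]; d=c["depth"]
    Rm=np.array(c["rotation"],float)
    if Rm.shape!=(3,3): Rm=R.from_quat(Rm).as_matrix()
    v,u=np.mgrid[0:400,0:640]
    x=(u-K[0,2])/K[0,0]*d; y=(v-K[1,2])/K[1,1]*d
    P=np.stack([x,-y,-d],-1)@Rm.T+np.array(c["xyz"])
    P[d==0]=np.nan
    return c,P
E
python3 - <<'E'
from h import *
for n in("scene","top"):
    c,P=cam(n); print({k:(v if k not in("img","depth") else 0) for k,v in c.items()})
    cv2.imwrite(f"pics/{n}0.png",c["img"][...,::-1]); np.savez(f"{n}0.npz",P=P,img=c["img"])
s=ctrl.get_state(); print(s, ctrl.grip_point_offset)
E
```

```text
{'img': 0, 'depth': 0, 'camera_matrix': array([[496.41453729,   0.        , 315.59516684],
       [  0.        , 496.41453729, 199.06330086],
       [  0.        ,   0.        ,   1.        ]]), 'xyz': array([-0.17771147, -1.37575418,  0.82445873]), 'rotation': array([ 0.52516608, -0.12084241, -0.19277437,  0.82002179])}
{'img': 0, 'depth': 0, 'camera_matrix': array([[372.89819952,   0.        , 320.91710774],
       [  0.        , 372.89819952, 202.01492668],
       [  0.        ,   0.        ,   1.        ]]), 'xyz': array([0.40736936, 0.03115192, 1.16539544]), 'rotation': array([ 0.01866804, -0.03438364, -0.70564951,  0.70748006])}
{'time': 0.1, 'qpos': array([ 1.05002155e+00,  2.87131381e-01,  1.57805006e+00,  1.08982156e-05,
        1.27862613e+00, -1.49972669e-01]), 'dq': array([ 6.00040422e-04, -2.34840426e-03, -1.97540174e-03, -3.60964412e-04,
       -8.28036167e-05, -6.02725466e-04]), 'joint_efforts': array([ 5.86669976e-04, -4.07293832e+01, -2.93701154e+01, -2.38307384e-04,
        3.41174389e-03, -1.19668559e-05]), 'eef_pos': array([0.24424194, 0.62860994, 0.23003877]), 'tcp_rot': array([ 1.84342162e-01,  9.82861506e-01, -1.04404324e-03, -3.69415225e-04]), 'contact_force': array([-1.00392987, -0.60036738,  0.02495455]), 'wrist_torque': array([ 0.02018493,  0.00218245, -0.0116364 ]), 'finger_force': 0.0, 'opening': 1.0064648200094606} 0.0187
```

View pics/top0.png

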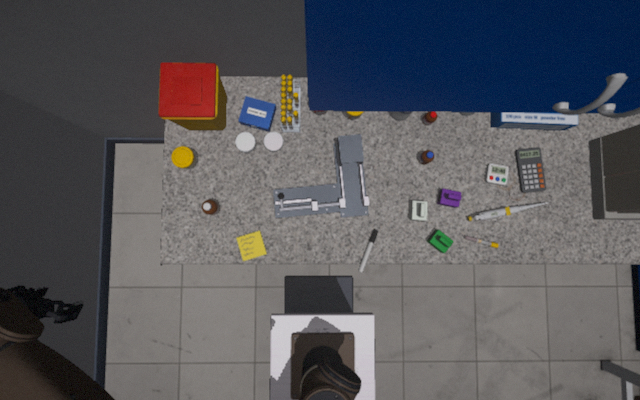

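View pics/scene0.png

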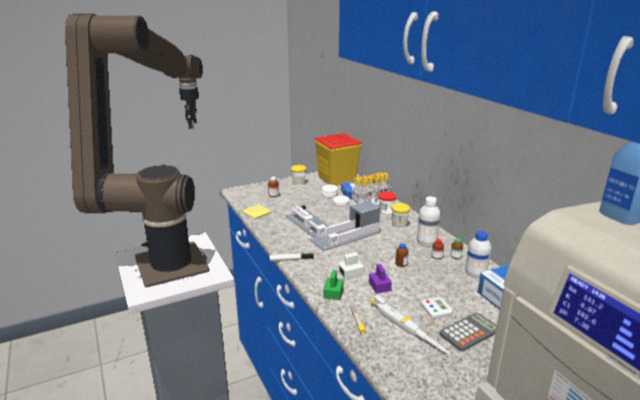

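The top view shows the carrier with its hood end at (350,150), its mouth near (355,212) and its knob near (282,196).

Amber bottles:
- Top (210,206), scene (273,187): white cap. This one fits the description.
- Top (427,156): blue cap, the stain bottle.
- Scene (438,249): red cap.
- Scene (457,249): green cap.

Spacer shapes: white at top (419,210), which is the one meant. Purple (450,198) and green (441,241) are not.

I'll confirm both in an enlarged crop and measure.

```bash
cat > m.py <<'E'
from h import *
T=np.load("top0.npz");S=np.load("scene0.npz")
f=lambda im,a,b,c,d,w,h:cv2.resize(im[b:d,a:c,::-1],(w,h),interpolation=cv2.INTER_CUBIC)
up=np.hstack([f(T["img"],190,186,230,226,260,260),f(T["img"],400,190,440,230,260,260),f(S["img"],250,165,300,215,280,260)])
lo=f(T["img"],260,125,380,170+50,800,633)[:340] if 0 else f(T["img"],265,130,385,181+42,440,340)
lo=np.hstack([lo,f(S["img"],280,195,390,280,360,340)])
cv2.imwrite("pics/crop1.png",np.vstack([up,lo]))
P=T["P"]
def rp(n,u,v): print(n,np.round(P[v,u],4))
for n,u,v in [("bottlecap",210,205),("hood",350,150),("spacerfin",419,208),("cab",400,90),("stain",427,155),("bench",300,230)]: rp(n,u,v)
def blob(n,P,lo,hi,z0,z1):
    q=P.reshape(-1,3); m=(q[:,2]>z0)&(q[:,2]<z1)&(q[:,0]>lo[0])&(q[:,0]<hi[0])&(q[:,1]>lo[1])&(q[:,1]<hi[1])
    q=q[m].astype(np.float32); r=cv2.minAreaRect((q[:,:2]*1000)); print(n,len(q),q.mean(0).round(4),r)
for nm,PP in(("top",T["P"]),("scene",S["P"])):
    for n,u,v,z0,z1 in [("bottle",210,205,.04,.1),("cap",210,205,.066,.1),("fin",419,208,.05,.08),("block",419,210,.02,.08),("hood",350,150,.08,.105),("knobc",282,196,.028,.05),("pur",450,198,.05,.08)]:
        c=P[v,u]; w=.06 if n=="hood" else .045
        try: blob(nm+" "+n,PP,c-w,c+w,z0,z1)
        except Exception as e: print(n,e)
E
python3 m.py
```

```text
bottlecap [0.4799 0.3314 0.0701]
hood [ 0.6404 -0.0772  0.094 ]
spacerfin [ 0.474  -0.2885  0.0531]
cab [ 0.5982 -0.0875  0.6719]
stain [ 0.6316 -0.31    0.0719]
bench [4.074e-01 7.030e-02 4.000e-04]
top bottle 194 [0.4738 0.3362 0.0648] ((474.6959228515625, 339.32196044921875), (41.50382995605469, 43.341670989990234), 2.8902969360351562)
top cap 72 [0.4748 0.3379 0.0753] ((473.7270812988281, 339.7392578125), (22.89328956604004, 29.015859603881836), 35.732505798339844)
top fin 79 [ 0.4672 -0.2921  0.0656] ((467.4825744628906, -292.55999755859375), (14.091174125671387, 36.6082649230957), 86.80065155029297)
top block 328 [ 0.4665 -0.2889  0.0415] ((467.7045593261719, -292.45428466796875), (48.08650207519531, 58.6776008605957), 89.59356689453125)
top hood 647 [ 0.6441 -0.0773  0.0941] ((644.4208374023438, -77.77159118652344), (81.55499267578125, 68.17115783691406), 6.175048351287842)
top knobc 166 [0.4874 0.1144 0.0337] ((492.16436767578125, 113.68875122070312), (64.24528503417969, 49.08525848388672), 89.96598052978516)
top pur 79 [ 0.5063 -0.3876  0.0653] ((506.7669982910156, -388.7571
[... 359 characters left out ...]
 fin 89 [ 0.4658 -0.2999  0.0605] ((466.84796142578125, -299.0294189453125), (17.840839385986328, 39.89692687988281), 80.6168441772461)
scene block 338 [ 0.4622 -0.3044  0.0398] ((465.7287292480469, -299.0397033691406), (63.319644927978516, 52.67534637451172), 0.2804952561855316)
scene hood 277 [ 0.6428 -0.0881  0.0903] ((642.833740234375, -82.93567657470703), (85.85121154785156, 76.99333190917969), 6.71948766708374)
scene knobc 53 [0.4887 0.113  0.0311] ((486.4050598144531, 112.23957824707031), (67.18095397949219, 43.7489013671875), 64.80192565917969)
scene pur 80 [ 0.5037 -0.3968  0.0611] ((506.08123779296875, -394.1302795410156), (43.45623779296875, 14.913558006286621), 78.77677917480469)
```

View pics/crop1.png

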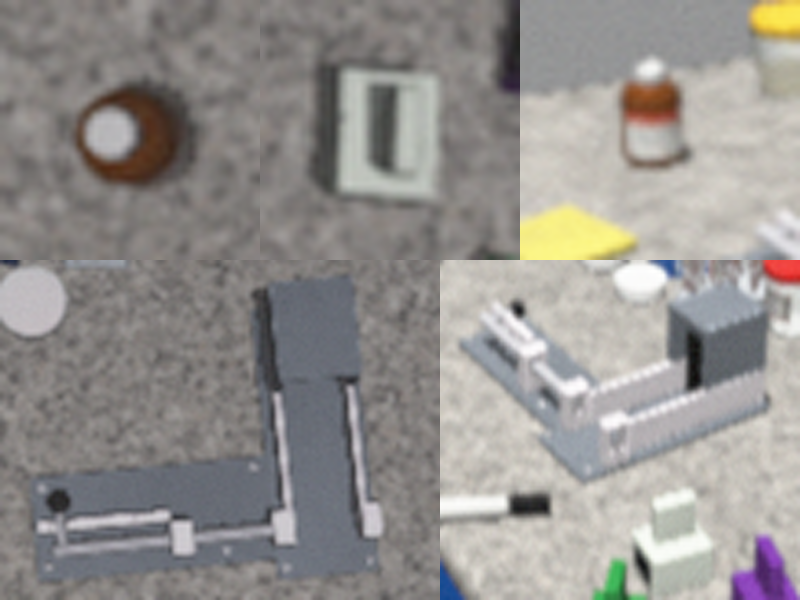

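The crop confirms the white-capped amber bottle (top 210,206) and the white spacer with its fin along the picture's vertical (419,210). The carrier, bolt and knob (282,196) are also clear. Next I'll refine the carrier pose and work out the first move.

```bash
cat > fit.py <<'E'
from h import *
P=np.load("top0.npz")["P"].reshape(-1,3); P=P[~np.isnan(P[:,0])]
yaw=np.radians(6.3); c=np.array([.6444,-.0778])
o=c-.1655*np.array([np.cos(yaw),np.sin(yaw)])
def loc(P,o,yaw):
    d=P[:,:2]-o; C,S=np.cos(yaw),np.sin(yaw)
    return np.c_[d[:,0]*C+d[:,1]*S,-d[:,0]*S+d[:,1]*C,P[:,2]]
for it in range(4):
    q=loc(P,o,yaw)
    L=[]
    for s in(1,-1):
        m=(q[:,0]>.035)&(q[:,0]<.118)&(abs(q[:,1]-s*.031)<.007)&(q[:,2]>.031)&(q[:,2]<.042)
        L.append(np.polyfit(q[m,0],q[m,1],1)); n=m.sum()
    h=(q[:,2]>.088)&(q[:,2]<.1)&(q[:,0]>.1)&(q[:,0]<.23)&(abs(q[:,1])<.05)
    r=cv2.minAreaRect((q[h,:2]*1000).astype(np.float32))
    sl=(L[0][0]+L[1][0])/2; y0=(np.polyval(L[0],.075)+np.polyval(L[1],.075))/2
    ex=(q[h,0].min()+q[h,0].max())/2-.1655; hy=(q[h,1].min()+q[h,1].max())/2
    print("yaw",np.degrees(yaw),"o",o,"walls",L,n,"y0",y0,"hood",r,ex,hy)
    C,S=np.cos(yaw),np.sin(yaw); yy=y0-sl*.075
    o=o+ex*np.array([C,S])+yy*np.array([-S,C]); yaw+=sl
q=loc(P,o,yaw)
m=(abs(q[:,0]-.052)<.02)&(abs(q[:,1]-.22)<.02)&(q[:,2]>.02)&(q[:,0]>.039); print("knob",m.sum(),q[m].mean(0),q[m].max(0),q[m].min(0))
m=(abs(q[:,0]-.012)<.012)&(q[:,1]>.05)&(q[:,1]<.105)&(q[:,2]>.015); print("rod",q[m].mean(0))
np.save("car.npy",[o[0],o[1],yaw])
E
python3 fit.py
cat > go.py <<'E'
import sys
from h import *
# usage: go.py w|c x y z heading(deg of tool y, in that frame)   mm
f=sys.argv[1]; x,y,z,hd=map(float,sys.argv[2:6]); ox,oy,yw=np.load("car.npy")
p=np.array([x,y,z])/1000
if f=="c": p[:2]=[ox+p[0]*np.cos(yw)-p[1]*np.sin(yw),oy+p[0]*np.sin(yw)+p[1]*np.cos(yw)]; hd+=np.degrees(yw)
s=ctrl.get_state(); M=R.from_quat(s["tcp_rot"]).as_matrix(); t=M.T@(p-s["eef_pos"])*100
cur=np.degrees(np.arctan2(M[1,1],M[0,1])); tw=(cur-hd+90)%180-90
e=s["eef_pos"]; d=e[:2]-[ox,oy]
print("now carrier",1000*(d[0]*np.cos(yw)+d[1]*np.sin(yw)),1000*(-d[0]*np.sin(yw)+d[1]*np.cos(yw)),e[2]*1000,"world",e,"F",s["contact_force"].round(1),"t",s["time"],"open",round(s["opening"],3),"ff",round(s["finger_force"],1),"q6",round(s["qpos"][5],2))
print("target",p.round(4),"dx dy dz twist",t.round(2),round(tw,1))
E
python3 go.py w 474 338 120 96.5
```

```text
yaw 6.3 o [ 0.47989946 -0.09596103] walls [array([-0.00727267,  0.03243331]), array([-0.01463535, -0.02894327])] 56 y0 0.0009234692183515674 hood ((165.61041259765625, 0.025783538818359375), (68.17113494873047, 81.38198852539062), 89.8750991821289) 0.00013419035072881336 7.35507718117312e-05
yaw 5.672381352369529 o [ 0.47984135 -0.09421182] walls [array([0.0026943 , 0.03075149]), array([-0.00375567, -0.03068138])] 56 y0 -4.74644646285792e-06 hood ((165.485107421875, 0.0934600830078125), (81.3819808959961, 68.17113494873047), 0.5027281641960144) 3.202517438852248e-05 -9.881822617389957e-05
yaw 5.64197545836495 o [ 0.47986976 -0.09417377] walls [array([0.00636558, 0.03051359]), array([-0.00322863, -0.03071622])] 56 y0 1.6321358050470913e-05 hood ((165.45303344726562, 0.146209716796875), (81.3819808959961, 68.171142578125), 0.5331347584724426) 2.7827662821833243e-06 -5.7698811176967735e-05
yaw 5.731842351990101 o [ 0.47988249 -0.09427432] walls [array([0.00166316, 0.03081726]), array([-0.00478634, -0.03061594])] 56 y0 -1.6459332725281273e-05 hood ((165.450439453125, -0.011981964111328125), (81.3819808959961, 68.17113494873047), 0.4432598054409027) -8.200457256274385e-06 -0.0001815188290966059
knob 34 [0.05058212 0.22049982 0.03578499] [0.05939323 0.23018696 0.04412161] [0.04003835 0.21168808 0.03071643]
rod [0.01167665 0.07710422 0.03354892]
now carrier -163.41736240779093 742.449118813102 230.03876866810933 world [0.24424194 0.62860994 0.23003877] F [-1.  -0.6  0. ] t 0.1 open 1.006 ff 0.0 q6 -0.15
target [0.474 0.338 0.12 ] dx dy dz twist [-31.95 -18.74  11.03] -27.7
```

```bash
R='{"dx":-31.95,"dy":-18.74,"dz":11.0,"twist":-27.7}'; :; python3 -m pendant '[{"dx":-31.95,"dy":-18.74,"dz":11.0,"twist":-27.7},{"dx":-31.95,"dy":-18.74,"dz":11.0,"twist":-27.7},{"dx":-31.95,"dy":-18.74,"dz":11.0,"twist":-27.7},{"dx":-31.95,"dy":-18.74,"dz":11.0,"twist":-27.7},{"dx":-31.95,"dy":-18.74,"dz":11.0,"twist":-27.7},{"dx":-31.95,"dy":-18.74,"dz":11.0,"twist":-27.7},{"dx":-31.95,"dy":-18.74,"dz":11.0,"twist":-27.7},{"dx":-31.95,"dy":-18.74,"dz":11.0,"twist":-27.7},{"dx":-31.95,"dy":-18.74,"dz":11.0,"twist":-27.7}]' 100 40; python3 go.py w 474 338 36 96
```

```text
time: 1.23
eef_pos: [0.4739, 0.3399, 0.1218]
tcp_rot: [-0.057, 0.998, 0.0, 0.0]
contact_force: [-0.4, 0.2, 0.0]
opening: 1.0
finger_force: 0.0
now carrier 36.71660724159924 432.5705182457931 121.81534132381006 world [0.47387316 0.33990965 0.12181534] F [-0.4  0.2  0. ] t 1.225 open 1.0 ff 0.0 q6 -1.24
target [0.474 0.338 0.036] dx dy dz twist [ 0.01 -0.2   8.58] 0.5
```

```bash
python3 -m pendant '[{"dz":4.5},{"dz":8.4},{"dz":8.4},{"dz":8.4}]' && python3 -m pendant '[{"dz":0},{"dz":0},{"dz":0},{"dz":0},{"dz":0},{"dz":0}]' 0 40; python3 go.py w 474 338 36 96
```

```text
now carrier 36.71660724159924 432.5705182457931 121.81534132381006 world [0.47387316 0.33990965 0.12181534] F [-0.4  0.2  0. ] t 1.225 open 1.0 ff 0.0 q6 -1.24
target [0.474 0.338 0.036] dx dy dz twist [ 0.01 -0.2   8.58] 0.5$[0]: bad value
```

```bash
python3 -m pendant '[{"dx":0,"dy":0,"dz":4.5,"twist":0},{"dx":0,"dy":0,"dz":8.4,"twist":0},{"dx":0,"dy":0,"dz":8.4,"twist":0},{"dx":0,"dy":0,"dz":8.4,"twist":0}]' && python3 -m pendant '[{"dx":0,"dy":0,"dz":0,"twist":0},{"dx":0,"dy":0,"dz":0,"twist":0},{"dx":0,"dy":0,"dz":0,"twist":0},{"dx":0,"dy":0,"dz":0,"twist":0},{"dx":0,"dy":0,"dz":0,"twist":0},{"dx":0,"dy":0,"dz":0,"twist":0}]' 0 40; python3 go.py w 474 338 36 96
```

```text
time: 1.72
eef_pos: [0.475, 0.3401, 0.0391]
tcp_rot: [-0.057, 0.998, 0.001, 0.001]
contact_force: [-0.0, -0.0, -0.1]
opening: 1.0
finger_force: 0.0
time: 2.48
eef_pos: [0.4755, 0.3391, 0.0389]
tcp_rot: [-0.056, 0.998, 0.0, 0.001]
contact_force: [-1.4, -0.8, 5.9]
opening: 0.505
finger_force: 41.1
now carrier 38.25307298271453 431.62319133811496 38.939443668341504 world [0.47549532 0.33911797 0.03893944] F [-1.4 -0.8  5.9] t 2.475 open 0.505 ff 41.1 q6 -1.24
target [0.474 0.338 0.036] dx dy dz twist [ 0.16 -0.09  0.29] 0.4
```

```bash
python3 -m pendant '[{"dx":0,"dy":0,"dz":-5,"twist":0},{"dx":0,"dy":0,"dz":-11,"twist":0},{"dx":0,"dy":0,"dz":-11,"twist":0}]'; python3 go.py c 92 0 150 90
```

```text
time: 2.85
eef_pos: [0.4778, 0.3403, 0.1535]
tcp_rot: [-0.056, 0.998, 0.002, 0.005]
contact_force: [0.8, 0.5, -0.8]
opening: 0.503
finger_force: 41.4
now carrier 40.670739855555176 432.547516138325 153.4745926537906 world [0.47781039 0.34027552 0.15347459] F [ 0.8  0.5 -0.8] t 2.85 open 0.503 ff 41.4 q6 -1.24
target [ 0.5714 -0.0851  0.15  ] dx dy dz twist [ -4.52 -43.32   0.23] 0.8
```

```bash
python3 -m pendant '[{"dx":-1.5,"dy":-4,"dz":0,"twist":0.4},{"dx":-4.6,"dy":-43.3,"dz":0.2,"twist":0.8},{"dx":-4.6,"dy":-43.3,"dz":0.2,"twist":0.8},{"dx":-4.6,"dy":-43.3,"dz":0.2,"twist":0.8},{"dx":-4.6,"dy":-43.3,"dz":0.2,"twist":0.8},{"dx":-4.6,"dy":-43.3,"dz":0.2,"twist":0.8},{"dx":-4.6,"dy":-43.3,"dz":0.2,"twist":0.8},{"dx":-4.6,"dy":-43.3,"dz":0.2,"twist":0.8},{"dx":-4.6,"dy":-43.3,"dz":0.2,"twist":0.8},{"dx":-4.6,"dy":-43.3,"dz":0.2,"twist":0.8}]';  python3 -m pendant '[{"dx":0,"dy":0,"dz":0,"twist":0},{"dx":0,"dy":0,"dz":0,"twist":0}]'; python3 go.py c 92 0 75 90
```

```text
time: 4.1
eef_pos: [0.568, -0.0847, 0.1443]
tcp_rot: [-0.05, 0.999, 0.001, -0.001]
contact_force: [-0.3, -0.2, -1.8]
opening: 0.503
finger_force: 41.7
time: 4.35
eef_pos: [0.5687, -0.0851, 0.1454]
tcp_rot: [-0.05, 0.999, 0.0, -0.0]
contact_force: [0.5, 0.0, -2.3]
opening: 0.503
finger_force: 41.7
now carrier 89.33077815027032 0.2993786078947808 145.35927920807745 world [ 0.56873281 -0.08509416  0.14535928] F [ 0.5  0.  -2.3] t 4.35 open 0.503 ff 41.7 q6 -2.0
target [ 0.5714 -0.0851  0.075 ] dx dy dz twist [-0.27 -0.03  7.04] 0.1
```

```bash
python3 -m pendant '[{"dx":-0.25,"dy":0,"dz":4,"twist":0},{"dx":-0.25,"dy":0,"dz":7,"twist":0},{"dx":-0.25,"dy":0,"dz":7.7,"twist":0},{"dx":-0.25,"dy":0,"dz":8.5,"twist":0},{"dx":-0.25,"dy":0,"dz":8.5,"twist":0},{"dx":-0.25,"dy":0,"dz":8.5,"twist":0}]'; python3 go.py c 92 0 46 90
```

```text
time: 5.1
eef_pos: [0.5722, -0.0864, 0.0616]
tcp_rot: [-0.049, 0.999, -0.0, 0.001]
contact_force: [-0.2, -0.3, -1.3]
opening: 0.505
finger_force: 41.6
now carrier 92.6538446022811 -1.3501185590527174 61.59713083483956 world [ 0.57220195 -0.08640894  0.06159713] F [-0.2 -0.3 -1.3] t 5.1 open 0.505 ff 41.6 q6 -1.99
target [ 0.5714 -0.0851  0.046 ] dx dy dz twist [0.07 0.14 1.56] 0.0
```

```bash
python3 -m pendant '[{"dx":0,"dy":0.1,"dz":0.7,"twist":0},{"dx":0,"dy":0.1,"dz":1.3,"twist":0},{"dx":0,"dy":0.1,"dz":1.5,"twist":0},{"dx":0,"dy":0.1,"dz":1.5,"twist":0}]'; python3 go.py c 92 0 45 90
```

```text
time: 5.6
eef_pos: [0.5713, -0.0852, 0.0452]
tcp_rot: [-0.049, 0.999, -0.0, 0.0]
contact_force: [-0.2, -0.4, -2.1]
opening: 0.502
finger_force: 41.7
now carrier 91.86363053170565 -0.042255758340735416 45.20973535224264 world [ 0.57128698 -0.08518511  0.04520974] F [-0.2 -0.4 -2.1] t 5.6 open 0.502 ff 41.7 q6 -1.99
target [ 0.5714 -0.0851  0.045 ] dx dy dz twist [-0.01  0.    0.02] 0.0
```

```bash
python3 -m pendant '[{"dx":0,"dy":0,"dz":0.15,"twist":0},{"dx":0,"dy":0,"dz":0.25,"twist":0},{"dx":0,"dy":0,"dz":0.25,"twist":0}]'; python3 go.py c 92 0 45 90
```

```text
time: 5.98
eef_pos: [0.5717, -0.0853, 0.045]
tcp_rot: [-0.049, 0.999, 0.0, -0.0]
contact_force: [-3.9, 1.8, 8.5]
opening: 0.501
finger_force: 42.7
now carrier 92.21842624417724 -0.15119294535091526 44.99791380842115 world [ 0.57165076 -0.08525864  0.04499791] F [-3.9  1.8  8.5] t 5.975 open 0.501 ff 42.7 q6 -1.99
target [ 0.5714 -0.0851  0.045 ] dx dy dz twist [ 0.02  0.02 -0.  ] 0.0
```

```bash
python3 -m pendant '[{"dx":0,"dy":0,"dz":0,"twist":0},{"dx":0,"dy":0,"dz":0,"twist":0},{"dx":0,"dy":0,"dz":0,"twist":0},{"dx":0,"dy":0,"dz":-0.5,"twist":0},{"dx":0,"dy":0,"dz":-6,"twist":0},{"dx":0,"dy":0,"dz":-12,"twist":0},{"dx":0,"dy":0,"dz":-12,"twist":0}]' 75 40; python3 go.py w 467.5 -293 120 89
```

```text
time: 6.85
eef_pos: [0.5752, -0.0864, 0.1702]
tcp_rot: [-0.049, 0.999, -0.002, 0.006]
contact_force: [-0.6, -0.2, -0.6]
opening: 0.748
finger_force: 0.0
now carrier 95.67137652326413 -1.6626564089867952 170.16296322488617 world [ 0.57523559 -0.08642329  0.17016296] F [-0.6 -0.2 -0.6] t 6.85 open 0.748 ff 0.0 q6 -1.99
target [ 0.4675 -0.293   0.12  ] dx dy dz twist [ 12.82 -19.47   4.97] 6.7
```

```bash
python3 -m pendant '[{"dx":12.8,"dy":-19.5,"dz":4.5,"twist":6.7},{"dx":12.8,"dy":-19.5,"dz":4.5,"twist":6.7},{"dx":12.8,"dy":-19.5,"dz":4.5,"twist":6.7},{"dx":12.8,"dy":-19.5,"dz":4.5,"twist":6.7},{"dx":12.8,"dy":-19.5,"dz":4.5,"twist":6.7},{"dx":12.8,"dy":-19.5,"dz":4.5,"twist":6.7},{"dx":12.8,"dy":-19.5,"dz":4.5,"twist":6.7}]' 60
python3 - <<'E'
from h import *
c,P=cam("top"); S,Q=cam("scene")
a=cv2.resize(c["img"][120:230,300:450,::-1],(400,293),interpolation=3); b=cv2.resize(S["img"][170:300,270:430,::-1],(400,293),interpolation=3)
cv2.imwrite("pics/p2.png",np.hstack([a,b]))
q=P.reshape(-1,3); ox,oy,yw=np.load("car.npy"); d=q[:,:2]-[ox,oy]
l=np.c_[d[:,0]*np.cos(yw)+d[:,1]*np.sin(yw),-d[:,0]*np.sin(yw)+d[:,1]*np.cos(yw),q[:,2]]*1000
m=(l[:,0]>60)&(l[:,0]<122)&(abs(l[:,1])<27)&(l[:,2]>55)&(l[:,2]<95); print(m.sum(),l[m].mean(0),l[m].min(0),l[m].max(0))
E
python3 go.py w 467.5 -293 38 89
```

```text
time: 7.72
eef_pos: [0.4636, -0.2907, 0.1178]
tcp_rot: [0.008, 1.0, 0.0, 0.0]
contact_force: [-0.2, 0.0, -0.6]
opening: 0.6
finger_force: 0.0
171 [90.46505239  2.99536638 72.1838972 ] [ 71.00116713 -19.76796402  57.33731014] [113.69190479  23.13734574  88.9907983 ]
now carrier -35.37719486216005 -194.08452687981222 118.03865797795362 world [ 0.46374065 -0.29079741  0.11803866] F [ 0.6 -0.  -0.4] t 7.825 open 0.603 ff 0.0 q6 -2.3
target [ 0.4675 -0.293   0.038 ] dx dy dz twist [-0.38 -0.21  8.  ] 0.1
```

View pics/p2.png

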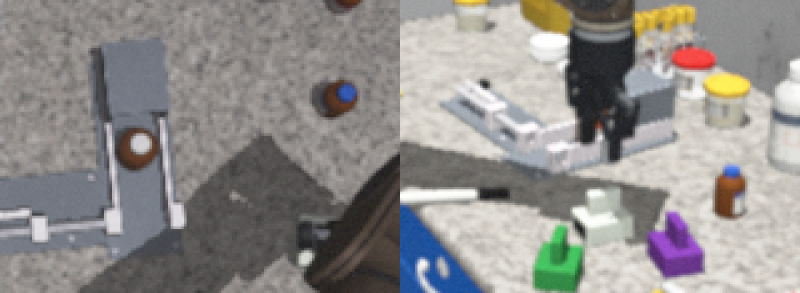

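The picture shows the bottle upright in the lane (left pane 140,148), just in front of the hood. The spacer is still free at right pane (600,218). Next I grasp its fin.

```bash
python3 -m pendant '[{"dx":-0.38,"dy":-0.2,"dz":4,"twist":0},{"dx":-0.38,"dy":-0.2,"dz":7,"twist":0},{"dx":-0.38,"dy":-0.2,"dz":7.7,"twist":0},{"dx":-0.38,"dy":-0.2,"dz":7.7,"twist":0}]';python3 -m pendant '[{"dx":-0.38,"dy":-0.2,"dz":0,"twist":0}]' >/dev/null; python3 go.py w 467.5 -293 40 89
```

```text
time: 8.32
eef_pos: [0.4672, -0.2935, 0.0411]
tcp_rot: [0.009, 1.0, 0.0, -0.0]
contact_force: [-0.2, 0.8, 0.6]
opening: 0.6
finger_force: 0.0
now carrier -28.109107218341233 -200.60592903659798 42.43703648304787 world [ 0.4716147  -0.29657263  0.04243704] F [ 0.7 -0.9 -0.5] t 8.45 open 0.604 ff 0.0 q6 -2.3
target [ 0.4675 -0.293   0.04  ] dx dy dz twist [0.42 0.35 0.24] -0.0
```

```bash
python3 -m pendant '[{"dx":0.4,"dy":0.2,"dz":0.2,"twist":0},{"dx":0.4,"dy":0.2,"dz":0.2,"twist":0}]'; python3 -m pendant '[{"dx":0,"dy":0,"dz":0,"twist":0},{"dx":0,"dy":0,"dz":0,"twist":0},{"dx":0,"dy":0,"dz":0,"twist":0},{"dx":0,"dy":0,"dz":0,"twist":0},{"dx":0,"dy":0,"dz":0,"twist":0}]' 0 70; python3 go.py w 467.5 -293 40 89
```

```text
time: 8.7
eef_pos: [0.4665, -0.2938, 0.0392]
tcp_rot: [0.009, 1.0, -0.0, 0.0]
contact_force: [-0.9, 1.0, 0.3]
opening: 0.601
finger_force: 0.0
time: 9.32
eef_pos: [0.4666, -0.2941, 0.0389]
tcp_rot: [0.009, 1.0, -0.0, 0.0]
contact_force: [-0.5, -1.7, 0.1]
opening: 0.15
finger_force: 71.1
now carrier -32.81471868515103 -197.67385650612889 38.93183821800189 world [ 0.46664361 -0.29411741  0.03893184] F [-0.5 -1.7  0.1] t 9.325 open 0.15 ff 71.1 q6 -2.3
target [ 0.4675 -0.293   0.04  ] dx dy dz twist [-0.08  0.11 -0.11] -0.0
```

```bash
python3 -m pendant '[{"dx":0,"dy":0,"dz":-4,"twist":0},{"dx":0,"dy":0,"dz":-8,"twist":0},{"dx":0,"dy":0,"dz":-8,"twist":0},{"dx":0,"dy":0,"dz":-8,"twist":0}]'; python3 go.py c 34 0 115 90
```

```text
time: 9.82
eef_pos: [0.4656, -0.2928, 0.1169]
tcp_rot: [0.009, 1.0, 0.001, -0.001]
contact_force: [-0.0, 1.0, -2.9]
opening: 0.15
finger_force: 70.7
now carrier -33.77000960665234 -196.23870322083175 116.8631104298686 world [ 0.46555184 -0.29278313  0.11686311] F [-0.   1.  -2.9] t 9.825 open 0.15 ff 70.7 q6 -2.3
target [ 0.5137 -0.0908  0.115 ] dx dy dz twist [-4.45 20.28  0.22] -6.7
```

```bash
python3 -m pendant '[{"dx":-2,"dy":5,"dz":0.2,"twist":-2},{"dx":-4.2,"dy":20.3,"dz":0.2,"twist":-6.7},{"dx":-4.2,"dy":20.3,"dz":0.2,"twist":-6.7},{"dx":-4.2,"dy":20.3,"dz":0.2,"twist":-6.7},{"dx":-4.2,"dy":20.3,"dz":0.2,"twist":-6.7},{"dx":-4.2,"dy":20.3,"dz":0.2,"twist":-6.7},{"dx":-4.2,"dy":20.3,"dz":0.2,"twist":-6.7},{"dx":-4.2,"dy":20.3,"dz":0.2,"twist":-6.7}]'; python3 go.py c 32 0 75 90
```

```text
time: 10.82
eef_pos: [0.5121, -0.0926, 0.1166]
tcp_rot: [-0.049, 0.999, 0.0, -0.0]
contact_force: [-0.2, -0.3, -3.3]
opening: 0.153
finger_force: 70.7
now carrier 32.27809227251946 -1.643970736114349 116.61543708751375 world [ 0.51214761 -0.09263745  0.11661544] F [-0.2 -0.3 -3.3] t 10.825 open 0.153 ff 70.7 q6 -2.04
target [ 0.5117 -0.091   0.075 ] dx dy dz twist [0.03 0.16 4.16] -0.1
```

```bash
python3 -m pendant '[{"dx":0,"dy":0.08,"dz":2,"twist":0},{"dx":0,"dy":0.08,"dz":3.5,"twist":0},{"dx":0,"dy":0.08,"dz":4.2,"twist":0},{"dx":0,"dy":0.08,"dz":5,"twist":0},{"dx":0,"dy":0.08,"dz":5.6,"twist":0},{"dx":0,"dy":0.08,"dz":5.6,"twist":0}]'; python3 go.py c 32 -1 46 90
```

```text
time: 11.58
eef_pos: [0.512, -0.0908, 0.0604]
tcp_rot: [-0.049, 0.999, 0.0, -0.0]
contact_force: [-0.2, -0.7, -4.0]
opening: 0.148
finger_force: 70.6
now carrier 32.30324577061442 0.2034278512544705 60.439720004294465 world [ 0.51199101 -0.09079653  0.06043972] F [-0.2 -0.7 -4. ] t 11.575 open 0.148 ff 70.6 q6 -2.04
target [ 0.5118 -0.092   0.046 ] dx dy dz twist [ 0.03 -0.12  1.44] 0.0
```

```bash
python3 -m pendant '[{"dx":0,"dy":-0.08,"dz":0.7,"twist":0},{"dx":0,"dy":-0.08,"dz":1.3,"twist":0},{"dx":0,"dy":-0.08,"dz":1.5,"twist":0},{"dx":0,"dy":-0.08,"dz":1.6,"twist":0},{"dx":0,"dy":-0.08,"dz":1.6,"twist":0}]'; python3 go.py c 32 -1 45 90
```

```text
time: 12.2
eef_pos: [0.5126, -0.0918, 0.045]
tcp_rot: [-0.049, 0.999, -0.0, 0.0]
contact_force: [0.0, 0.0, -2.8]
opening: 0.151
finger_force: 70.7
now carrier 32.79261691540453 -0.8229925469868914 44.98590545519949 world [ 0.51257893 -0.09176986  0.04498591] F [ 0.   0.  -2.8] t 12.2 open 0.151 ff 70.7 q6 -2.04
target [ 0.5118 -0.092   0.045 ] dx dy dz twist [ 0.08 -0.02 -0.  ] 0.0
```

```bash
python3 -m pendant '[{"dx":0,"dy":0,"dz":0.15,"twist":0},{"dx":0,"dy":0,"dz":0.15,"twist":0}]'; python3 -m pendant '[{"dx":0,"dy":0,"dz":0,"twist":0},{"dx":0,"dy":0,"dz":0,"twist":0},{"dx":0,"dy":0,"dz":-0.3,"twist":0},{"dx":0,"dy":0,"dz":-4,"twist":0},{"dx":0,"dy":0,"dz":-8,"twist":0},{"dx":0,"dy":0,"dz":-8,"twist":0}]' 29; python3 go.py c -35 -1 80 90
```

```text
time: 12.45
eef_pos: [0.5127, -0.0919, 0.0449]
tcp_rot: [-0.049, 0.999, -0.0, -0.0]
contact_force: [-4.7, 0.3, 6.5]
opening: 0.146
finger_force: 72.1
time: 13.2
eef_pos: [0.5151, -0.0927, 0.1275]
tcp_rot: [-0.049, 0.999, -0.002, 0.004]
contact_force: [-0.1, -0.7, 0.3]
opening: 0.293
finger_force: 0.0
now carrier 35.21615486817061 -2.0382530650189 127.52445319126787 world [ 0.5151102  -0.09274095  0.12752445] F [-0.1 -0.7  0.3] t 13.2 open 0.293 ff 0.0 q6 -2.04
target [ 0.4451 -0.0986  0.08  ] dx dy dz twist [7.06 0.12 4.7 ] 0.0
```

```bash
python3 -m pendant '[{"dx":6.2,"dy":0.1,"dz":0,"twist":0},{"dx":6.2,"dy":0.1,"dz":0,"twist":0},{"dx":6.2,"dy":0.1,"dz":4.7,"twist":0},{"dx":6.2,"dy":0.1,"dz":4.7,"twist":0},{"dx":6.2,"dy":0.1,"dz":4.7,"twist":0}]' 0 70
python3 - <<'E'
from h import *
c,P=cam("top"); S,Q=cam("scene")
a=cv2.resize(c["img"][120:230,300:450,::-1],(400,293),interpolation=3); b=cv2.resize(S["img"][180:280,280:403,::-1],(400,325),interpolation=3)[:293]
cv2.imwrite("pics/p3.png",np.hstack([a,b]))
E
python3 go.py c -24 -1 16 90
```

```text
time: 13.82
eef_pos: [0.4513, -0.0971, 0.077]
tcp_rot: [-0.049, 0.999, -0.0, 0.0]
contact_force: [-0.4, -0.4, 0.6]
opening: -0.0
finger_force: 0.0
now carrier -28.01070794129562 -0.4510506048528099 77.98981712053424 world [ 0.45203363 -0.09737783  0.07798982] F [ 0.3 -0.3 -0.7] t 13.925 open -0.002 ff 0.0 q6 -2.1
target [ 0.4561 -0.0975  0.016 ] dx dy dz twist [-0.38 -0.05  6.2 ] 0.0
```

View pics/p3.png

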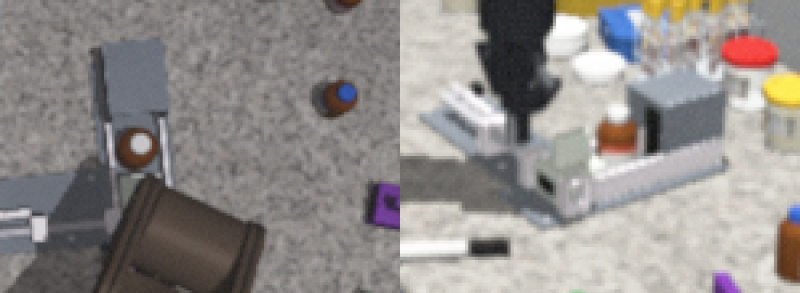

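The spacer sits level in the lane with its fin lengthwise (right pane 568,160). The bottle is ahead of it (615,130) and the closed fingers are behind it. Next I lower and push in.

```bash
python3 -m pendant '[{"dx":0,"dy":0,"dz":3.5,"twist":0},{"dx":0,"dy":0,"dz":6,"twist":0},{"dx":0,"dy":0,"dz":6.2,"twist":0},{"dx":-0.6,"dy":0,"dz":6.2,"twist":0},{"dx":-1.2,"dy":0,"dz":6.2,"twist":0}]'; python3 go.py c 10 -1 15 90
```

```text
time: 14.55
eef_pos: [0.4644, -0.0962, 0.016]
tcp_rot: [-0.049, 0.999, -0.001, 0.002]
contact_force: [-0.8, -1.2, 0.6]
opening: 0.001
finger_force: 0.0
now carrier -15.632782715697344 -0.49454511459737965 16.043460421850675 world [ 0.46435586 -0.09620413  0.01604346] F [-0.8 -1.2  0.6] t 14.55 open 0.001 ff 0.0 q6 -2.09
target [ 0.4899 -0.0942  0.015 ] dx dy dz twist [-2.56 -0.05  0.11] 0.0
```

```bash
python3 -m pendant '[{"dx":-0.5,"dy":0,"dz":0,"twist":0},{"dx":-1,"dy":0,"dz":0,"twist":0},{"dx":-1.5,"dy":0,"dz":0,"twist":0},{"dx":-2,"dy":0,"dz":0,"twist":0},{"dx":-2.5,"dy":0,"dz":0,"twist":0},{"dx":-3,"dy":0,"dz":0,"twist":0},{"dx":-3,"dy":0,"dz":0,"twist":0}]'; python3 go.py c 20 -1 15 90
```

```text
time: 15.42
eef_pos: [0.4931, -0.0926, 0.0142]
tcp_rot: [-0.049, 0.999, -0.0, 0.001]
contact_force: [0.1, 0.3, -0.6]
opening: -0.002
finger_force: 0.2
now carrier 13.30966143242669 0.22398536769760338 14.220373428460668 world [ 0.49308743 -0.09264349  0.01422037] F [ 0.1  0.3 -0.6] t 15.425 open -0.002 ff 0.2 q6 -2.06
target [ 0.4999 -0.0932  0.015 ] dx dy dz twist [-0.67 -0.12 -0.08] 0.0
```

```bash
python3 -m pendant '[{"dx":-0.2,"dy":0,"dz":0,"twist":0},{"dx":-0.4,"dy":0,"dz":0,"twist":0}]'; python3 go.py c 20 -1 15 90|head -1;python3 -m pendant '[{"dx":-0.2,"dy":0,"dz":0,"twist":0},{"dx":-0.4,"dy":0,"dz":0,"twist":0}]'; python3 go.py c 20 -1 15 90|head -1
```

```text
time: 15.68
eef_pos: [0.4961, -0.0922, 0.0142]
tcp_rot: [-0.049, 0.999, 0.0, -0.0]
contact_force: [-3.8, -0.1, 1.3]
opening: -0.001
finger_force: 1.7
now carrier 16.304326696330364 0.3899663320622146 14.231051860982939 world [ 0.49605126 -0.09218389  0.01423105] F [-3.8 -0.1  1.3] t 15.675 open -0.001 ff 1.7 q6 -2.05
time: 15.92
eef_pos: [0.5003, -0.0918, 0.0143]
tcp_rot: [-0.049, 0.999, 0.0, -0.0]
contact_force: [-2.6, -0.6, 1.5]
opening: -0.004
finger_force: 1.6
now carrier 20.57037824382871 0.32932721440452356 14.258193645709905 world [ 0.50030261 -0.0918248   0.01425819] F [-2.6 -0.6  1.5] t 15.925 open -0.004 ff 1.6 q6 -2.05
```

```bash
g(){ python3 go.py c 20 -1 15 90|head -1|cut -c1-150; }; python3 -m pendant '[{"dx":-0.2,"dy":0,"dz":0,"twist":0},{"dx":-0.4,"dy":0,"dz":0,"twist":0}]'>/dev/null; g; python3 -m pendant '[{"dx":-0.15,"dy":0,"dz":0,"twist":0},{"dx":-0.3,"dy":0,"dz":0,"twist":0}]' >/dev/null; g
```

```text
now carrier 24.658026180538023 0.3351761639946516 14.23877532354927 world [ 0.50436988 -0.09141708  0.01423878] F [-2.3  0.4  0.5] t 16.175 open -0.00
now carrier 27.61276236540796 0.3255142335690307 14.231502326283598 world [ 0.50731125 -0.09113619  0.0142315 ] F [-2.4 -1.   0.3] t 16.425 open 0.003
```

```bash
g(){ python3 go.py c 20 -1 15 90|head -1|cut -c1-150; }; python3 -m pendant '[{"dx":-0.15,"dy":0,"dz":0,"twist":0},{"dx":-0.3,"dy":0,"dz":0,"twist":0}]'>/dev/null; g; python3 -m pendant '[{"dx":-0.15,"dy":0,"dz":0,"twist":0},{"dx":-0.3,"dy":0,"dz":0,"twist":0}]' >/dev/null; g
```

```text
now carrier 29.2214179823411 0.3595599482691639 14.263970783508242 world [ 0.50890876 -0.09094415  0.01426397] F [-9.3 -1.5  6.2] t 16.675 open 0.0 ff
now carrier 29.655427661685508 0.5998920005476326 14.25217868707798 world [ 0.50931704 -0.09066231  0.01425218] F [-17.1  -2.2  13.1] t 16.925 open -0
```

Run:
```python
from h import *
s=ctrl.get_state(); print(s["contact_force"],s["wrist_torque"],s["finger_force"])
S,Q=cam("scene"); b=cv2.resize(S["img"][190:255,290:390,::-1],(800,520),interpolation=3)
cv2.imwrite("pics/p4.png",b)
s=ctrl.get_state(); print(s["contact_force"],s["wrist_torque"],s["eef_pos"])
```

```text
[-17.11211254  -2.24799912  13.0840059 ] [-0.46027248  2.41106719  0.0318653 ] 8.55695977807045
[-15.50491479  -3.24726509  11.17693919] [-0.40085657  2.21699738 -0.02371223] [ 0.50949547 -0.09060758  0.01425881]
```

View pics/p4.png

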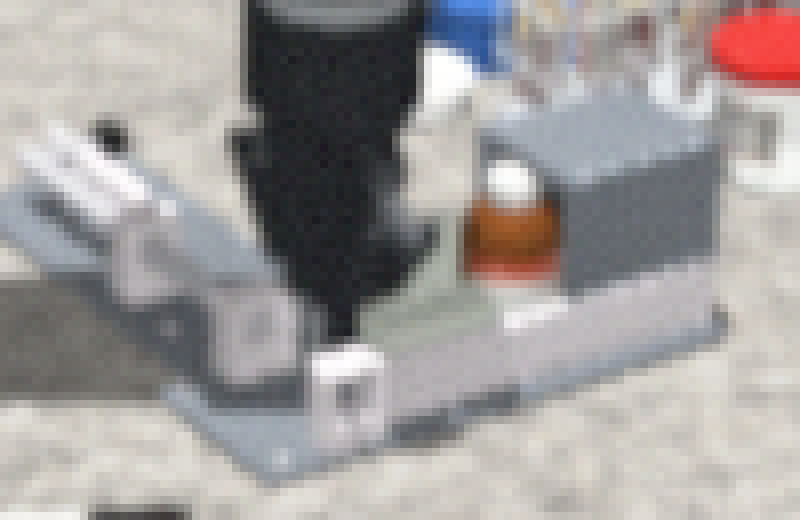

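The picture shows the bottle upright, half under the hood (515,220). The spacer is behind it with its fin at (440,160), and the fingers are on its rear face. The tool feels a 13 N upward force, so the compliant arm is dragging down on the spacer. I'll ease the tool upwards and see whether it frees.

```bash
g(){ python3 go.py c 20 -1 15 90|head -1|cut -c1-150; }; python3 -m pendant '[{"dx":0,"dy":0,"dz":-0.15,"twist":0}]'>/dev/null; g; python3 -m pendant '[{"dx":0,"dy":0,"dz":-0.15,"twist":0},{"dx":0,"dy":0,"dz":-0.15,"twist":0}]' >/dev/null; g
```

```text
now carrier 30.13261329308667 1.049363625586026 14.61208196605824 world [ 0.50974772 -0.0901681   0.01461208] F [-8.5 -0.3 -1.8] t 17.1 open -0.002 ff
now carrier 30.093924405091627 1.471196160684602 15.291124128441865 world [ 0.50966775 -0.08975212  0.01529112] F [-7.3 -1.4 -2.5] t 17.35 open -0.0 f
```

```bash
g(){ python3 go.py c 20 -1 15 90|head -1|cut -c1-150; }; python3 -m pendant '[{"dx":-0.2,"dy":-0.05,"dz":-0.05,"twist":0},{"dx":-0.4,"dy":-0.05,"dz":-0.1,"twist":0}]'>/dev/null; g; python3 -m pendant '[{"dx":-0.2,"dy":0,"dz":-0.02,"twist":0},{"dx":-0.4,"dy":0,"dz":-0.05,"twist":0}]' >/dev/null; g
```

```text
now carrier 33.3935053812501 1.29773694085042 15.744436158831771 world [ 0.51296839 -0.08960033  0.01574444] F [-7.8 -1.3 -3.6] t 17.6 open -0.002 ff 
now carrier 37.35637206216991 1.3418437712734277 16.158659205930217 world [ 0.51690772 -0.08916681  0.01615866] F [-7.1 -0.9 -4.8] t 17.85 open -0.005
```

```bash
python3 -m pendant '[{"dx":0.5,"dy":0,"dz":0,"twist":0},{"dx":2,"dy":0,"dz":0,"twist":0},{"dx":3.5,"dy":0,"dz":-2,"twist":0},{"dx":3.5,"dy":0,"dz":-8,"twist":0},{"dx":3.5,"dy":0,"dz":-10,"twist":0},{"dx":3.5,"dy":0,"dz":-10,"twist":0}]'; python3 go.py c 51.5 219.5 90 90
```

```text
time: 18.6
eef_pos: [0.4881, -0.0946, 0.1218]
tcp_rot: [-0.049, 0.999, -0.002, 0.004]
contact_force: [-0.5, -0.1, -0.1]
opening: -0.0
finger_force: 0.0
now carrier 8.19270907479328 -1.2461303380853028 121.79240470453253 world [ 0.48813981 -0.09460958  0.1217924 ] F [-0.5 -0.1 -0.1] t 18.6 open -0.0 ff 0.0 q6 -2.07
target [0.5095 0.1293 0.09  ] dx dy dz twist [-4.31 22.09  3.13] -0.0
```

```bash
python3 -m pendant '[{"dx":-4.3,"dy":22.1,"dz":3,"twist":0},{"dx":-4.3,"dy":22.1,"dz":3,"twist":0},{"dx":-4.3,"dy":22.1,"dz":3,"twist":0},{"dx":-4.3,"dy":22.1,"dz":3,"twist":0},{"dx":-4.3,"dy":22.1,"dz":3,"twist":0},{"dx":-4.3,"dy":22.1,"dz":3,"twist":0},{"dx":-4.3,"dy":22.1,"dz":3,"twist":0}]' 65 40; python3 go.py c 51.5 220 12 90
```

```text
time: 19.48
eef_pos: [0.5073, 0.1293, 0.0885]
tcp_rot: [-0.048, 0.999, -0.0, -0.0]
contact_force: [0.7, -0.9, -0.6]
opening: 0.645
finger_force: 0.0
now carrier 49.28135853224891 219.6464208715009 88.5299022653201 world [0.50731148 0.12925253 0.0885299 ] F [ 0.7 -0.9 -0.6] t 19.475 open 0.645 ff 0.0 q6 -1.61
target [0.5095 0.1298 0.012 ] dx dy dz twist [-0.22  0.04  7.65] -0.1
```

```bash
python3 -m pendant '[{"dx":-0.25,"dy":0,"dz":4,"twist":0},{"dx":-0.25,"dy":0,"dz":7,"twist":0},{"dx":-0.25,"dy":0,"dz":7.6,"twist":0},{"dx":-0.25,"dy":0,"dz":7.6,"twist":0}]'; python3 -m pendant '[{"dx":0,"dy":0,"dz":0,"twist":0},{"dx":0,"dy":0,"dz":0,"twist":0},{"dx":0,"dy":0,"dz":0,"twist":0},{"dx":0,"dy":0,"dz":0,"twist":0},{"dx":0,"dy":0,"dz":0,"twist":0}]' 0 40; python3 go.py c 47 220 32 90
```

```text
time: 19.98
eef_pos: [0.5102, 0.13, 0.0132]
tcp_rot: [-0.049, 0.999, -0.0, 0.0]
contact_force: [0.7, -1.1, 0.9]
opening: 0.653
finger_force: 0.0
time: 20.6
eef_pos: [0.5109, 0.1307, 0.0136]
tcp_rot: [-0.049, 0.999, -0.0, 0.001]
contact_force: [1.2, -0.7, 3.6]
opening: 0.203
finger_force: 39.0
now carrier 52.97882858744347 220.7346269162789 13.621271495952971 world [0.51088405 0.13069899 0.01362127] F [ 1.2 -0.7  3.6] t 20.6 open 0.203 ff 39.0 q6 -1.61
target [0.505  0.1294 0.032 ] dx dy dz twist [ 0.59 -0.07 -1.84] 0.0
```

```bash
python3 -m pendant '[{"dx":0.03,"dy":0,"dz":-0.5,"twist":0},{"dx":0.13,"dy":0,"dz":-1,"twist":0},{"dx":0.3,"dy":0,"dz":-1.5,"twist":0},{"dx":0.52,"dy":0,"dz":-2,"twist":0},{"dx":0.52,"dy":0,"dz":-2,"twist":0}]'
python3 - <<'E'
from h import *
S,Q=cam("scene"); b=cv2.resize(S["img"][180:260,270:390,::-1],(600,400),interpolation=3)
cv2.imwrite("pics/p5.png",b)
E
python3 go.py c 47 150 32 90
```

```text
time: 21.22
eef_pos: [0.5046, 0.13, 0.0331]
tcp_rot: [-0.049, 0.999, -0.0, -0.0]
contact_force: [2.0, -0.6, -1.4]
opening: 0.207
finger_force: 41.0
now carrier 46.623090819213466 220.69843899209621 33.07969585453766 world [0.50456266 0.13003809 0.0330797 ] F [ 0.9 -1.2 -1.6] t 21.275 open 0.207 ff 41.1 q6 -1.61
target [0.5119 0.0597 0.032 ] dx dy dz twist [-0.04 -7.07  0.11] 0.0
```

View pics/p5.png

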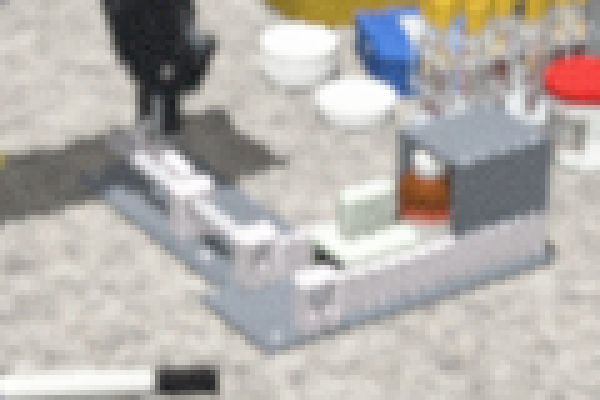

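```bash
python3 -m pendant '[{"dx":0,"dy":-0.8,"dz":0,"twist":0},{"dx":0,"dy":-1.8,"dz":0,"twist":0},{"dx":0,"dy":-2.8,"dz":0,"twist":0},{"dx":0,"dy":-3.8,"dz":0,"twist":0},{"dx":0,"dy":-4.8,"dz":0,"twist":0},{"dx":0,"dy":-5.8,"dz":0,"twist":0},{"dx":0,"dy":-6.6,"dz":0,"twist":0},{"dx":0,"dy":-7,"dz":0,"twist":0},{"dx":0,"dy":-7,"dz":0,"twist":0}]'; python3 go.py c 52 150 15 90
```

```text
time: 22.4
eef_pos: [0.5116, 0.0608, 0.0329]
tcp_rot: [-0.049, 0.999, 0.001, -0.0]
contact_force: [1.5, 3.2, -1.2]
opening: 0.198
finger_force: 41.4
now carrier 46.814140723115415 151.09832131547404 32.89702195705546 world [0.51159579 0.06079397 0.03289702] F [ 1.5  3.2 -1.2] t 22.4 open 0.198 ff 41.4 q6 -1.75
target [0.5169 0.0602 0.015 ] dx dy dz twist [-0.52 -0.11  1.79] -0.1
```

Now lower along the arc, release, and retreat.

```bash
python3 -m pendant '[{"dx":-0.22,"dy":-0.1,"dz":0.5,"twist":0},{"dx":-0.39,"dy":-0.1,"dz":1,"twist":0},{"dx":-0.5,"dy":-0.1,"dz":1.5,"twist":0},{"dx":-0.53,"dy":-0.1,"dz":1.9,"twist":0},{"dx":-0.53,"dy":-0.1,"dz":1.9,"twist":0}]'; python3 go.py c 52 150 15 90
```

```text
time: 23.02
eef_pos: [0.5178, 0.0593, 0.0143]
tcp_rot: [-0.05, 0.999, -0.001, 0.001]
contact_force: [0.2, -1.6, 5.1]
opening: 0.201
finger_force: 40.6
now carrier 52.87642304204612 149.02507597042424 14.252821576405683 world [0.51783254 0.05932681 0.01425282] F [ 0.2 -1.6  5.1] t 23.025 open 0.201 ff 40.6 q6 -1.75
target [0.5169 0.0602 0.015 ] dx dy dz twist [ 0.09  0.1  -0.07] 0.0
```

```bash
python3 -m pendant '[{"dx":0,"dy":0,"dz":0,"twist":0},{"dx":0,"dy":0,"dz":0,"twist":0},{"dx":0,"dy":0,"dz":0,"twist":0},{"dx":0,"dy":0,"dz":-1,"twist":0},{"dx":0,"dy":0,"dz":-5,"twist":0},{"dx":0,"dy":0,"dz":-11,"twist":0},{"dx":0,"dy":0,"dz":-11,"twist":0}]' 60; python3 -m pendant '[{"dx":0,"dy":20,"dz":-6,"twist":0},{"dx":0,"dy":20,"dz":-6,"twist":0},{"dx":0,"dy":20,"dz":-6,"twist":0},{"dx":0,"dy":20,"dz":-6,"twist":0},{"dx":0,"dy":20,"dz":-6,"twist":0}]'
python3 - <<'E'
from h import *
c,P=cam("top"); S,Q=cam("scene")
a=cv2.resize(c["img"][125:225,255:385,::-1],(400,308),interpolation=3); b=cv2.resize(S["img"][180:270,280:397,::-1],(400,308),interpolation=3)
cv2.imwrite("pics/p6.png",np.hstack([a,b]))
q=P.reshape(-1,3); ox,oy,yw=np.load("car.npy"); d=q[:,:2]-[ox,oy]
l=np.c_[d[:,0]*np.cos(yw)+d[:,1]*np.sin(yw),-d[:,0]*np.sin(yw)+d[:,1]*np.cos(yw),q[:,2]]*1000
def rep(n,x0,x1,y0,y1,z0,z1):
    m=(l[:,0]>x0)&(l[:,0]<x1)&(l[:,1]>y0)&(l[:,1]<y1)&(l[:,2]>z0)&(l[:,2]<z1); print(n,m.sum(),l[m].mean(0).round(1),l[m].min(0).round(1),l[m].max(0).round(1)) if m.any() else print(n,0)
rep("knob",40,65,130,172,20,60); rep("rod in mouth",2,24,-27,27,15,48); rep("fin",40,110,-15,15,60,80); rep("block",30,115,-26,26,34,60)
E
```

```text
time: 23.9
eef_pos: [0.5213, 0.0598, 0.1306]
tcp_rot: [-0.049, 0.999, -0.001, 0.007]
contact_force: [0.0, 0.1, -0.0]
opening: 0.598
finger_force: 0.0
time: 24.52
eef_pos: [0.4969, 0.2597, 0.1835]
tcp_rot: [-0.051, 0.999, -0.0, -0.0]
contact_force: [0.6, 0.3, -0.4]
opening: 0.605
finger_force: 0.0
knob 38 [ 52.3 151.3  35. ] [ 40.7 141.1  26.7] [ 62.2 160.   40.8]
rod in mouth 69 [10.9 -0.  33.7] [  5.2 -26.7  26.9] [17.2 26.2 38. ]
fin 74 [78.8  2.4 71.8] [57.9 -5.4 60.1] [109.4   8.6  79.2]
block 256 [77.2  3.  41.2] [ 46.9 -22.1  34.3] [113.9  26.   59.7]
```

View pics/p6.png

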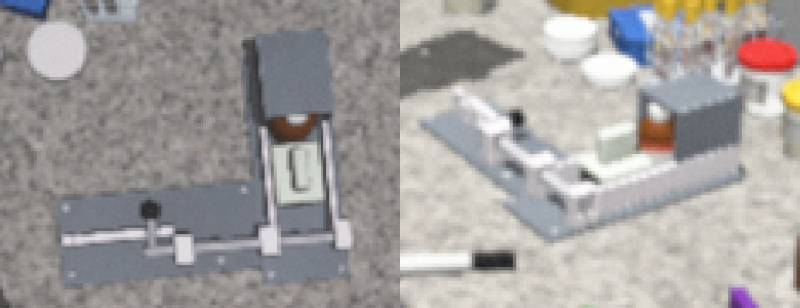

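The final picture shows the bolt across the mouth into the far eye (342,233) and the knob down at (150,210). The spacer is at (298,172) with the bottle half under the hood (295,125). The knob measures y≈151 mm and the spacer centre about 78 mm in, both as wanted.

```bash
python3 -c "
from plant import ctrl
print(ctrl.sign_off())"
```

```text
the job is handed in; nothing more can be done
None
```

I packed the carrier and handed the job in at about 24.6 s: the bottle and spacer are under the hood, the backstop gave an estimated 8–9 mm (worked out from the push force and travel, not read directly), and the bolt is shut with its knob in the second notch.

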